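Swing the keeper strap over the chisel and drop its slot onto the second bolt

ROBOT

A 6-joint arm with a two-finger parallel gripper is mounted at the origin on a cart in front of the work surface, level with it; the furniture and walls round the work are solid. World frame = base frame: x ahead of the robot, y to its left, z up, the work surface at z = 0. Lengths are in m, angles in rad, forces in N, time in s.
With the tool pointing down it reaches from about 0.35 to 0.975 m from the base axis. Payload 4.9 kg.
Tool frame: the origin (TCP) lies midway between the tips of the shut fingers; the grasp point (between the pads) lies ctrl.grip_point_offset behind it (ctrl.grip_point_offset is the distance from the TCP to the grasp point, in m); x points along the fingers, y is the direction in which the jaws open and shut, and the axes are right-handed (so a half turn about x gives the same grasp; the last joint's range is limited). The gripper opens to 85 mm and grips with 20 to 120 N. Pads are 22 mm wide; open, the fingers measure 114 mm over their backs; the gripper's body (76 mm by 85 mm) begins 54 mm behind the grasp point. The pads swing forward as they close: fully open they stand 13 mm farther back than shut.
Start: joints at [1.197, 0.053, 1.613, -0, 1.476, -0.119], TCP at [0.158, 0.605, 0.231] pointing down, gripper open.
Joint ranges: [-3.01, 3.01], [-1.01, 2.22], [0.06, 2.58], [-1.02, 4.17], [0.09, 2.62], [-3.14, 3.14]. Speed limits (rad/s): [2.57, 2.57, 3.14, 3.14, 3.14, 3.14].

INTERFACE

Orientations are given as a rotation vector (axis times angle).
In Python, from station import ctrl gives the robot as it stands. The module is installed in compiled form; this text tells all that it offers.
- The arm moves only by the tool drive_tool, never from a script. Its argument "commands" is text: rows parted by semicolons, each of 5 numbers parted by spaces: the closure, from -1 (fully open) to 1 (shut), so that 0 is half open, then the shift along the tool's x, y, z in units of 40 mm (1.0 is 40 mm), then the turn about the tool's x in units of 5 degrees (1.0 is 5 degrees). A call has 1 to 8 rows; each row is the pose to reach, as a shift and turn from the pose commanded when the call began, along the tool's axes at that moment; what a row does not reach only later rows make up. A row lasts 1/12 s, in which the tool goes at most 41.7 mm and 7.16 degrees, less where a joint would pass 70% of its speed; a pose out of reach is approached as far as the arm can. A call with a gripper value outside its range is refused whole. The fingers move at their own pace and stop on an object; "newtons" is the grip in N (left out, the last holds). Time passes only in rows, so rows that repeat a pose let the fingers close. It gives the time, the measured TCP pose, the force and the opening at its end, in the units of the state.
- ctrl.get_obs(): the state, without advancing time (a new reading comes with each control period).
- ctrl.get_image(name): name is "scene" or "top" or "wrist"; returns (picture, depth): 384x512x3 uint8, blue, green, red; 384x512 float32, m along the optical axis (not along the pixel's ray), 0 where there is no reading.
- ctrl.camera_info(name): a dict with "K" (3x3 intrinsics, pixels), "T" (4x4, takes a point from camera to world coordinates). Camera axes: x right, y down, z forward; pixel columns grow to the right and rows downward; lengths in m; the calibration is good to about 2 mm. A picture is of the moment at which its call begins: read the wrist's pose just before it. camera_info takes no time and is no camera call; for the wrist camera it gives the pose at the moment of the call.
- ctrl.finish_job(): hands the job in, once; it reports no verdict.
The state is a dict: "t": time; "q": joint angles; "dq": joint speeds; "effort": joint torques, N m; "tool_pos": TCP position; "tool_rot": TCP orientation; "contact_force": force on the tool from outside, world axes, zero at the start; "wrist_torque": the same for the moment, N m; "opening": finger opening in m.
Only numpy, scipy, OpenCV 4.12 (cv2) and the standard library are available. Lean on these libraries where they do the work, as an engineer would, in place of code of your own. Each camera call takes 0.05 s, during which the arm holds its last target.

TASK

Lock the chisel into its jig: lift the free end of the flat strap by its knob, swing it round its pivot bolt across the chisel and let its slot drop over the second bolt, so that the strap lies flat on both rails. The second bolt can be clamped anywhere along its groove, so feel for it. Leave the chisel in its channel and the loose tools beside the jig where they are, and let go of the knob.

Things in the scene. Friction and masses are not known exactly. Their poses are not given: they have to be found in the camera images.
- jig: Fixed steel jig. Origin: on the pivot bolt's axis, at table height. +y runs across the chisel channel to the second bolt. Two rails with tops 33 mm above the table: pivot rail (x -50 to 190, y -45 to 51 mm; the strap is parked on it) and far rail (x -55 to 55, y 76.5 to 190 mm). Between them is the channel with the chisel, whose top is about 2 mm below the rail tops.
- jig_pivot (a point): On the axis of the upright pivot bolt, level with the rail tops (33 mm above the table). The bolt is 12 mm thick and carries a nut (underside 82 mm above the table), so the strap cannot come off; at the bolt the strap can be raised up to 41 mm, and it tilts freely by 11 degrees or more.
- jig_far (a point): Middle of the second bolt's groove (along the jig's x), level with the rail tops, 120 mm from jig_pivot along the jig's +y. The second bolt, upright, 12 mm thick with a bevelled end 24 mm above the far rail, is clamped anywhere in this groove within 7 mm of this point; where is not measured: feel for it or see it.
- strap: Loose dark flat steel strap, 200 x 40 x 8 mm, 0.3 to 0.5 kg. Origin: centre of its 16 mm pivot hole, underside; x along it towards slot and knob. Starts flat on the pivot rail along the jig's +x within 0.25 rad; swings about 90 degrees anticlockwise (from above) to the jig's +y. To pass over the second bolt it must rise 24 mm there (33 mm at the knob).
- strap_knob (a point): Centre, half-way up, of the strap's upright round steel knob: 20 mm thick, 48 mm high from the strap's top, 165 mm from the pivot hole. Grip it from above; gripped across the strap it pivots between the fingers as the strap tilts. 32 mm above the strap's underside: 65 mm above the table when the strap lies flat on the rails.
- strap_slot (a point): Centre of the closed slot through the strap, at its underside, 120 mm from the pivot hole; slot 37 mm long (along the strap) by 15 mm wide.
- chisel_mid (a point): Middle of the loose steel chisel (154 mm long, 22 mm thick) that lies in the jig's channel, about 20 mm above the table.
- open_spanner: Loose double-ended open spanner, 216 x 40 x 8 mm, lying right of the jig. Origin: its middle, underside.
- shoe: Loose horseshoe, 118 x 124 x 9 mm, lying left of the jig. Origin: its middle, underside.
- oiler: Loose oil can, 61 mm across, 181 mm high, standing left of the jig. Origin: middle of its underside.

How it is judged:
At the end, for the whole second after the job is handed in: The strap lies flat on both rails (underside within 3 mm, tilt under 2 degrees), at rest and released, its slot over the second bolt (slot centre within 12 mm of the groove's middle along the groove, 16 mm in all); the chisel is in its channel within 20 mm of where it was (z of strap_slot in the frame of jig below 0.036 m and angle between strap's own z axis and vertical below 0.035 rad and x of strap_slot in the frame of jig between -0.012 and 0.012 m and horizontal distance between strap_slot and jig_far below 0.016 m and linear speed of strap below 0.02 m/s and distance of chisel_mid from where it was at the start of the episode below 0.02 m and contact force between the fingers and strap below 0.1 N); the robot touches nothing.
It fails at once if a loose tool beside the jig was moved more than 30 mm (distance of any of open_spanner, shoe, oiler from where it was at the start of the episode above 0.03 m).
It fails at once if the chisel was lifted out of its channel (height (world z) of chisel_mid above 0.035 m).
It also fails if it takes over 48 s, if anything falls off the work surface, if the arm or the gripper's body presses on something with over 40 N, if the wrist force passes 120 N, or if a joint passes its speed limit or range.

## Working session

There is one attempt and no reset: what is moved stays moved. The work goes in short steps, Python scripts to look and compute and a tool call to move; the robot and the scene stay as the last step left them, time stands still between calls to the robot, and variables do not carry over. Pictures are saved under pics/ and viewed, and the job is handed in when it is done.

Besides the shell and the picture viewer there is one more tool, called after ">>>" as name(argument=value, ...) on one line, values as JSON. drive_tool: Moves the arm, as the interface text tells. Its arguments: {"type":"object","properties":{"commands":{"type":"string"},"newtons":{"type":"number"}},"required":["commands"]}

```bash
mkdir -p pics
cat > h.py <<'E'
import numpy as np,cv2
from station import ctrl
E
python3 - <<'E'
from h import *
o=ctrl.get_obs()
for k in o: print(k,np.round(o[k],4))
print(ctrl.grip_point_offset)
for n in ("top","scene"):
    im,d=ctrl.get_image(n); cv2.imwrite(f"pics/{n}0.png",im); np.save(f"pics/{n}0.npy",d)
    c=ctrl.camera_info(n); print(n,np.round(c["K"],2),np.round(c["T"],3))
E
```

```text
t 0.0
q [ 1.197   0.0533  1.6143  0.      1.476  -0.119 ]
dq [ 0.0011 -0.001  -0.0007 -0.0005  0.0001  0.0002]
effort [ 1.50000e-03 -3.93685e+01 -3.70173e+01 -1.00000e-04  7.10000e-03
  0.00000e+00]
tool_pos [0.1573 0.6042 0.2301]
tool_rot [ 0.1985  1.562  -0.2016]
contact_force [-0.1396 -0.1891  0.2844]
wrist_torque [-0.0015 -0.0473 -0.0362]
opening 0.0852
0.0187
top [[399.76   0.   259.44]
 [  0.   399.76 198.72]
 [  0.     0.     1.  ]] [[ 0.01  -0.984  0.178  0.278]
 [-1.    -0.011 -0.007  0.034]
 [ 0.009 -0.178 -0.984  1.176]
 [ 0.     0.     0.     1.   ]]
scene [[366.15   0.   252.99]
 [  0.   366.15 190.73]
 [  0.     0.     1.  ]] [[ 0.593 -0.404  0.697 -0.256]
 [-0.805 -0.282  0.522 -0.554]
 [-0.015 -0.87  -0.492  0.617]
 [ 0.     0.     0.     1.   ]]
```

View pics/top0.png

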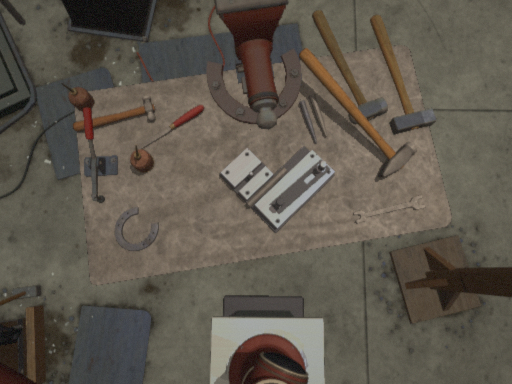

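View pics/scene0.png

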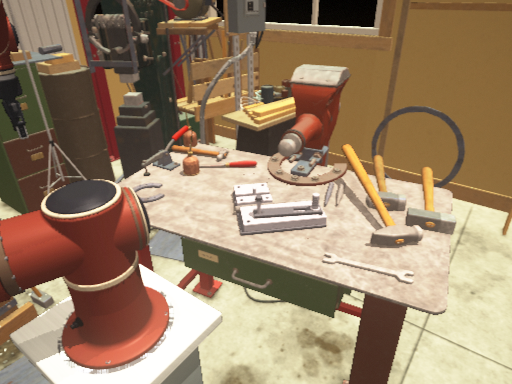

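The top view shows the jig around (280,187), with the strap on the pivot rail and its knob near (320,167). The horseshoe is at (137,230), the spanner at (390,210) and the oil can at (142,160). I'll zoom in on the jig.

Run:
```python
from h import *
a=cv2.imread("pics/top0.png")[140:240,210:350]; cv2.imwrite("pics/c1.png",cv2.resize(a,None,fx=5.5,fy=5.5,interpolation=cv2.INTER_CUBIC))
a=cv2.imread("pics/scene0.png")[175:240,225:335]; cv2.imwrite("pics/c2.png",cv2.resize(a,None,fx=7,fy=7,interpolation=cv2.INTER_CUBIC))
```

```text
(no output)
```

View pics/c1.png

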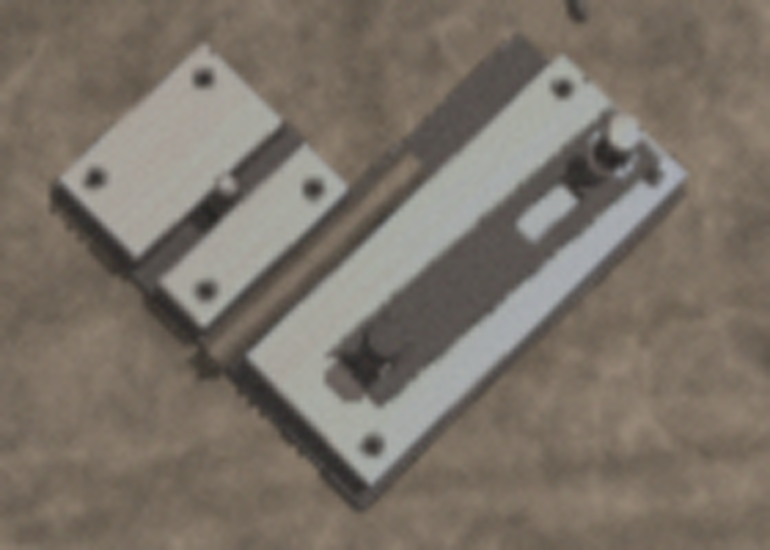

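View pics/c2.png

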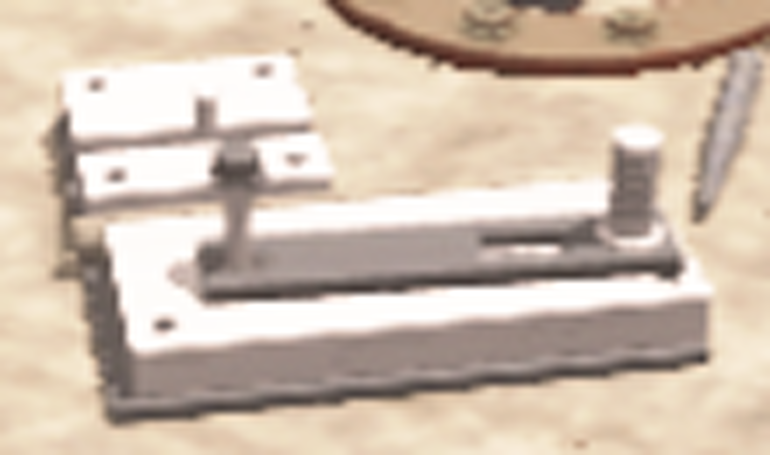

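```bash
cat >> h.py <<'E'
def ray(n,px,z,ci=None):
    c=ci or ctrl.camera_info(n); K,T=c["K"],c["T"]
    px=np.atleast_2d(px).astype(float)
    d=np.c_[px,np.ones(len(px))]@np.linalg.inv(K).T@T[:3,:3].T
    o=T[:3,3]; s=(z-o[2])/d[:,2]
    return o+d*s[:,None]
def rigid(J,W):
    J=np.asarray(J,float);W=np.asarray(W)[:,:2]
    a=J-J.mean(0);b=W-W.mean(0)
    th=np.arctan2((a[:,0]*b[:,1]-a[:,1]*b[:,0]).sum(),(a*b).sum())
    R=np.array([[np.cos(th),-np.sin(th)],[np.sin(th),np.cos(th)]])
    t=W.mean(0)-R@J.mean(0)
    return th,R,t,W-(J@R.T+t)
E
python3 - <<'E'
from h import *
f=lambda p:(np.array(p,float)+.5)/5.5-.5+[210,140]
J=np.array([(190,51),(190,-45),(-50,-45),(-50,51),(55,190),(-55,190),(-55,76.5),(55,76.5)])/1000
P=f([(560,55),(685,178),(372,488),(247,357),(205,48),(58,185),(205,328),(345,188)])
th,R,t,e=rigid(J,ray("top",P,.033)); print("jig th",th,"t",t,"\n",np.round(e*1000,1))
k=ray("top",f([(623,132)]),.089)[0]; b=ray("top",f([(228,184)]),.057)[0]
print("knob",k,R.T@(k[:2]-t)); print("bolt",b,R.T@(b[:2]-t))
g=lambda p:(np.array(p,float)+.5)/7-.5+[225,175]
k=ray("scene",g([(637,137)]),.089)[0]; b=ray("scene",g([(205,100)]),.057)[0]
print("scene knob",k,R.T@(k[:2]-t)); print("bolt",b,R.T@(b[:2]-t))
o=ctrl.get_obs()
from scipy.spatial.transform import Rotation as Ro
print(Ro.from_rotvec(o["tool_rot"]).as_matrix().round(3))
im,d=ctrl.get_image("wrist");cv2.imwrite("pics/w0.png",im);c=ctrl.camera_info("wrist");print(c)
E
```

```text
jig th -0.7838556534652902 t [ 0.4653597  -0.02932713] 
 [[-1.1  0.4]
 [-0.9  2.2]
 [ 0.6  0.2]
 [ 1.4 -1.8]
 [-2.1 -1.3]
 [-1.3 -1.7]
 [ 2.2 -1. ]
 [ 1.2  3. ]]
knob [ 0.5768465  -0.15081492  0.089     ] [ 0.16472681 -0.00732587]
bolt [0.5549813  0.05124155 0.057     ] [0.00658701 0.12033269]
scene knob [ 0.57827522 -0.15297888  0.089     ] [ 0.16726642 -0.00784968]
bolt [0.54803945 0.04491543 0.057     ] [0.00613715 0.1109515 ]
[[-0.001  0.252  0.968]
 [-0.002  0.968 -0.252]
 [-1.    -0.002 -0.   ]]
{'K': array([[265.16717771,   0.        , 252.90090595],
       [  0.        , 265.16717771, 189.94350195],
       [  0.        ,   0.        ,   1.        ]]), 'T': array([[ 0.25094411,  0.93471382,  0.25166868,  0.09438854],
       [ 0.96800059, -0.24194348, -0.06661985,  0.62100976],
       [-0.0013809 ,  0.26033329, -0.96551783,  0.3718852 ],
       [ 0.        ,  0.        ,  0.        ,  1.        ]])}
```

Run:
```python
from h import *
d=np.load("pics/top0.npy");c=ctrl.camera_info("top");K,T=c["K"],c["T"]
v,u=np.mgrid[:384,:512]
p=np.stack([(u-K[0,2])/K[0,0]*d,(v-K[1,2])/K[1,1]*d,d],-1)@T[:3,:3].T+T[:3,3]
for y in np.arange(-.35,.65,.05):
    r=[]
    for x in np.arange(.3,.95,.05):
        m=(abs(p[...,0]-x)<.025)&(abs(p[...,1]-y)<.025)&(d>0)
        r.append(f"{p[...,2][m].max()*1000:4.0f}" if m.any() else "  --")
    print(f"{y:.2f}"," ".join(r))
print(np.arange(.3,.95,.05).round(2))
for n in ((262,118),(267,117),(142,155),(320,167)): print(n,p[n[1],n[0]].round(3))
```

```text
-0.35 -751 -747    5   15    5   46   51   55   48   54   54    6   33
-0.30 -750    3    6   12    7    7    7   59   68   66   53   31    6
-0.25 -749    6   12   11    5    5    5    5   73   84   85   36   34
-0.20 -748    6    6    6    7   38   40    6   10   85  100   99   30
-0.15 -747    5    7    7   38   90   93   38   19   23  101  114  114
-0.10 -749    6    5   36   48   46   41   34   17   20   21  115  122
-0.05 -749    7   37   98   95   46   36    7    6   16   27   19  316
-0.00    4    6   37   96   87   41   37  190  201  205  200  200  320
0.05    5    5    6   36   41   60   39  186  200  204  205  232  324
0.10    6    6    5    5   38   38   39   33    5   28   53  272  328
0.15    6    8    7    7    6   36   32    6    6   18   18   30  328
0.20    6    7    7    5    6    6    6    7    6   29   23   23   17
0.25    5    5    7    6    5    6    6    6   21   29    7    7    4
0.30    6    7   13    5    7    6    7    5   24   23    6    9   -1
0.35    6   14   13    8    6   60  183   50   14   30   27    6   --
0.40    8   15   14   17    8   59   91   11    5   27   29    6   --
0.45    5   14   13   12    6   13   17    5   23   27    5    6   --
0.50    8    6    6   56   65   70   90  114  124  113    7    5   --
0.55   -6    4    4    5    6   13   17    6   29  178  137    4   --
0.60   --   --   --   --   --   --   -1    4   28   66   89   --   --
[0.3  0.35 0.4  0.45 0.5  0.55 0.6  0.65 0.7  0.75 0.8  0.85 0.9 ]
(262, 118) [0.673 0.023 0.182]
(267, 117) [0.673 0.01  0.189]
(142, 155) [0.603 0.365 0.065]
(320, 167) [ 0.57  -0.144  0.078]
```

View pics/w0.png

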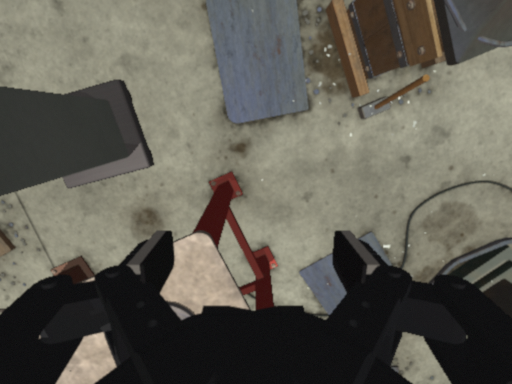

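Run:
```python
from h import *
for n in("top","scene"):
    d=np.load(f"pics/{n}0.npy");c=ctrl.camera_info(n);K,T=c["K"],c["T"]
    v,u=np.mgrid[:384,:512]
    p=np.stack([(u-K[0,2])/K[0,0]*d,(v-K[1,2])/K[1,1]*d,d],-1)@T[:3,:3].T+T[:3,3]
    P=p[(d>0)]
    m=(abs(P[:,1]-.03)<.13)&(P[:,2]>.045)&(P[:,0]>.6)&(P[:,0]<.9)
    Q=P[m]; print(n,len(Q))
    for x in np.arange(.61,.8,.01):
        q=Q[abs(Q[:,0]-x)<.005]
        if len(q): print(f"{x:.2f} n{len(q)} y {q[:,1].min():.3f}..{q[:,1].max():.3f} z {q[:,2].min():.3f}..{q[:,2].max():.3f}")
a=cv2.imread("pics/scene0.png")[110:200,240:380]; cv2.imwrite("pics/c3.png",cv2.resize(a,None,fx=5.5,fy=5.5,interpolation=cv2.INTER_CUBIC))
```

```text
top 4281
0.65 n14 y 0.004..0.020 z 0.156..0.172
0.66 n107 y -0.012..0.036 z 0.146..0.187
0.67 n87 y -0.015..0.038 z 0.154..0.190
0.68 n70 y -0.018..0.036 z 0.166..0.191
0.69 n44 y -0.015..0.036 z 0.169..0.187
0.70 n46 y -0.001..0.036 z 0.160..0.182
0.71 n139 y -0.009..0.050 z 0.132..0.196
0.72 n153 y -0.015..0.060 z 0.141..0.201
0.73 n131 y -0.021..0.060 z 0.147..0.205
0.74 n100 y -0.020..0.061 z 0.163..0.203
0.75 n99 y -0.014..0.061 z 0.168..0.201
0.76 n102 y -0.015..0.064 z 0.167..0.201
0.77 n95 y -0.012..0.064 z 0.168..0.203
0.78 n102 y -0.009..0.067 z 0.169..0.202
0.79 n102 y -0.006..0.070 z 0.167..0.200
0.80 n95 y -0.006..0.070 z 0.170..0.205
scene 2417
0.65 n21 y 0.002..0.022 z 0.149..0.175
0.66 n133 y -0.015..0.031 z 0.138..0.187
0.67 n56 y -0.018..0.031 z 0.136..0.189
0.68 n31 y -0.019..0.025 z 0.147..0.190
0.69 n9 y -0.014..0.007 z 0.139..0.186
0.70 n4 y -0.012..0.035 z 0.161..0.182
0.71 n86 y -0.011..0.053 z 0.144..0.194
0.72 n112 y -0.016..0.063 z 0.118..0.200
0.73 n91 y -0.019..0.043 z 0.122..0.204
0.74 n28 y -0.022..0.014 z 0.148..0.201
0.75 n19 y -0.016..0.038 z 0.166..0.200
0.76 n34 y -0.015..0.046 z 0.149..0.200
0.77 n21 y -0.013..0.043 z 0.138..0.200
0.78 n31 y -0.010..0.054 z 0.152..0.199
0.79 n34 y -0.009..0.050 z 0.142..0.201
0.80 n26 y -0.005..0.077 z 0.051..0.201
```

View pics/c3.png

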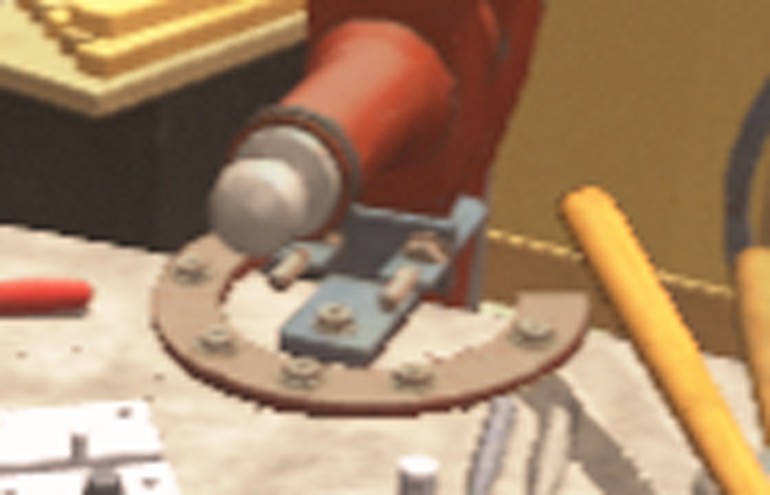

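The machine's ball end, centred near (0.677, 0.010, 0.163) with a radius of about 27 mm, overhangs the knob's arc. I'll tilt the strap to about 15° for the swing, which moves the gripper inward and higher so it clears the ball. First I'll drive to a spot above the knob.

>>> drive_tool(commands="-1 0 -0.75 0.7 0;-1 0 -1.5 1.4 0;-1 0 -2.2 2.1 0;-1 0 -2.9 2.8 0;-1 0 -3.6 3.4 0;-1 0 -4.3 4.1 0;-1 0 -5.1 4.9 0;-1 0 -5.8 5.5 0", newtons=60)

```text
t: 0.82
tool_pos: [0.3124, 0.3231, 0.2311]
tool_rot: [0.2, 1.561, -0.2]
contact_force: [0.6, 1.0, 1.0]
opening: 0.0855
```

>>> drive_tool(commands="-1 0 -0.75 0.7 0;-1 0 -1.5 1.4 0;-1 0 -2.2 2.1 0;-1 0 -2.9 2.8 0;-1 0 -3.6 3.4 0;-1 0 -4.3 4.1 0;-1 0 -5.1 4.8 0;-1 0 -5.8 5.5 0")

```text
t: 1.48
tool_pos: [0.4666, 0.0428, 0.2312]
tool_rot: [0.2, 1.561, -0.2]
contact_force: [0.3, 0.1, -0.2]
opening: 0.0854
```

>>> drive_tool(commands="-1 0 -0.7 0.7 0.9;-1 0 -1.4 1.4 1.8;-1 0 -2.1 2.1 2.7;-1 0 -2.8 2.8 3.6;-1 0 -3.5 3.4 4.5;-1 0 -4 3.9 5.4;-1 0 -4 3.9 6.5;-1 0 -4 3.9 6.5")

```text
t: 2.15
tool_pos: [0.5771, -0.1507, 0.2304]
tool_rot: [0.645, 1.475, -0.645]
contact_force: [0.6, 0.2, -0.0]
opening: 0.0852
```

Run:
```python
from h import *
o=ctrl.get_obs();print(o["t"],o["tool_pos"].round(4));c=ctrl.camera_info("wrist")
im,d=ctrl.get_image("wrist");cv2.imwrite("pics/w1.png",im)
import pickle;pickle.dump((c,im,d,o),open("w1.pkl","wb"));print(c["T"].round(3))
from scipy.spatial.transform import Rotation as Ro
print(Ro.from_rotvec(o["tool_rot"]).as_matrix().round(3))
```

```text
2.15 [ 0.5771 -0.1507  0.2304]
[[ 0.734  0.656  0.175  0.533]
 [ 0.679 -0.709 -0.191 -0.103]
 [-0.001  0.259 -0.966  0.372]
 [ 0.     0.     0.     1.   ]]
[[-0.002  0.735  0.678]
 [ 0.001  0.678 -0.735]
 [-1.    -0.001 -0.002]]
```

View pics/w1.png

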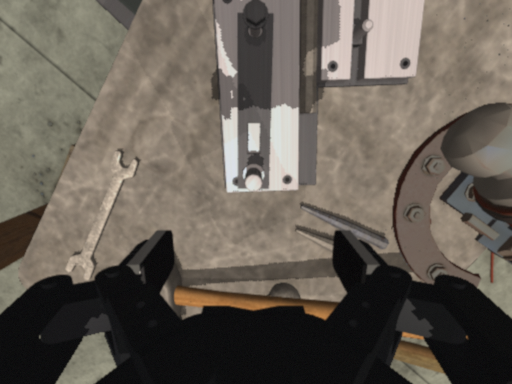

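Run:
```python
from h import *
im=cv2.imread("pics/w1.png")
a=im[0:100,290:430]; cv2.imwrite("pics/c4.png",cv2.resize(a,None,fx=5.5,fy=5.5,interpolation=cv2.INTER_CUBIC))
a=im[110:210,210:330]; cv2.imwrite("pics/c5.png",cv2.resize(a,None,fx=6,fy=6,interpolation=cv2.INTER_CUBIC))
```

```text
(no output)
```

View pics/c4.png

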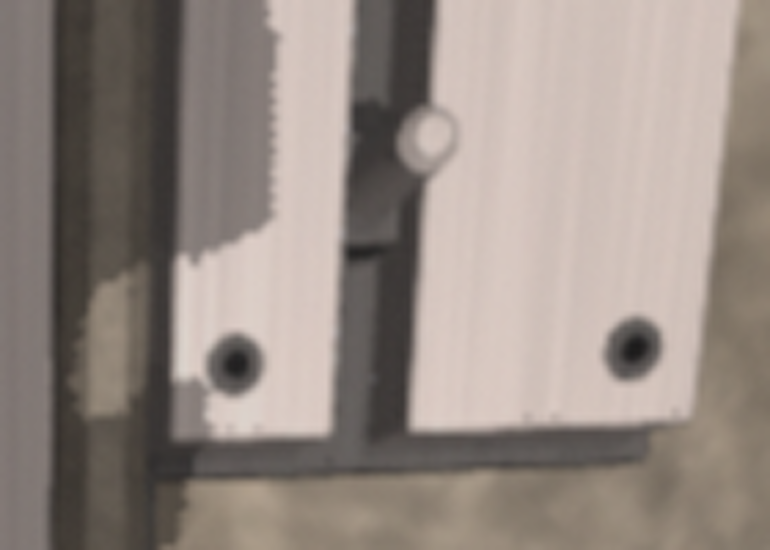

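View pics/c5.png

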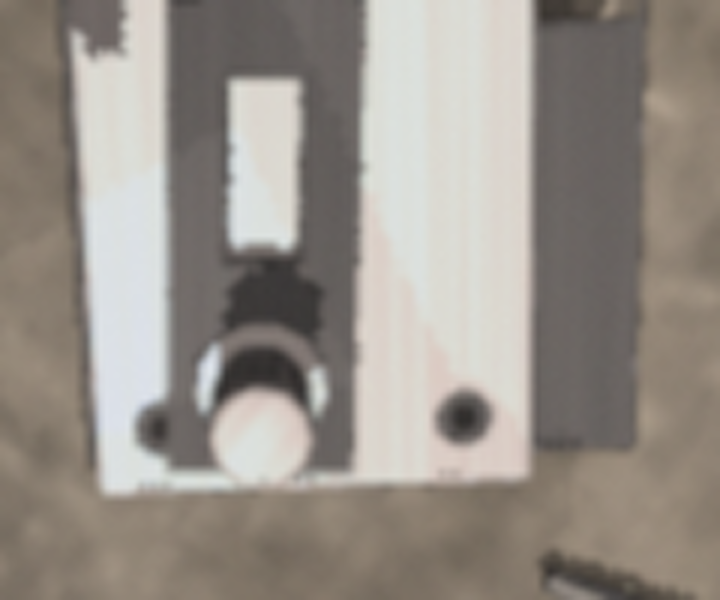

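Run:
```python
from h import *
import pickle;c,im,d,o=pickle.load(open("w1.pkl","rb"))
f=lambda p:(np.array(p,float)+.5)/5.5-.5+[290,0]
g=lambda p:(np.array(p,float)+.5)/6-.5+[210,110]
J=np.array([(55,190),(55,76.5),(190,-45),(190,51)])/1e3
W=ray(0,np.r_[f([(692,424),(172,440)]),g([(100,494),(532,478)])],.033,c)
th,R,t,e=rigid(J,W);print("th",th,"t",t,(e*1000).round(1))
k=ray(0,g([(262,437)]),.089,c)[0];b=ray(0,f([(430,138)]),.057,c)[0]
J2=lambda p:R.T@(p[:2]-t)
print("knob",k,J2(k));print("bolt",b,J2(b))
s=ray(0,g([(168,470),(352,468)]),.041,c);print("strap end",[J2(x) for x in s],s.mean(0))
s=ray(0,g([(228,78),(302,78),(230,252),(298,252)]),.041,c);print("slot",[J2(x).round(4) for x in s])
```

```text
th -0.7903729090138442 t [ 0.46869354 -0.02947721] [[-0.3 -1.4]
 [ 0.2  0.1]
 [ 0.4  0.7]
 [-0.3  0.6]]
knob [ 0.5792165 -0.1518897  0.089    ] [ 0.16475002 -0.00758768]
bolt [0.55705961 0.04982949 0.057     ] [0.00581604 0.11859295]
strap end [array([ 0.18275636, -0.02838483]), array([0.18366693, 0.01115559])] [ 0.59147598 -0.16573136  0.041     ]
slot [array([ 0.1016, -0.0123]), array([0.1021, 0.0027]), array([ 0.1365, -0.0132]), array([0.137 , 0.0009])]
```

>>> drive_tool(commands="-1 0.8 0 0.05 0;-1 1.6 0 0.05 0;-1 2.4 0 0.05 0;-1 3.1 0 0.05 0;-1 3.7 0 0.05 0;-1 4.1 0 0.05 0;-1 4.2 0 0.05 0;-1 4.2 0 0.05 0")

```text
t: 2.87
tool_pos: [0.577, -0.1494, 0.0618]
tool_rot: [0.641, 1.478, -0.641]
contact_force: [0.0, -0.0, 0.6]
opening: 0.0852
```

>>> drive_tool(commands="0.3 0 0 0 0;0.3 0 0 0 0;0.6 0 0 0 0;0.8 0 0 0 0;0.9 0 0 0 0;0.9 0 0 0 0;0.9 0 0 0 0;0.9 0 0 0 0", newtons=60)

```text
t: 3.53
tool_pos: [0.5788, -0.1511, 0.0643]
tool_rot: [0.642, 1.473, -0.642]
contact_force: [-2.6, -0.0, 5.8]
opening: 0.018
```

>>> drive_tool(commands="0.9 -0.2 0 -0.06 0;0.9 -0.4 0 -0.13 0;0.9 -0.6 0 -0.21 0;0.9 -0.8 0 -0.29 0;0.9 -0.97 0 -0.38 0;0.9 -1.15 0 -0.48 0;0.9 -1.15 0 -0.48 0")

```text
t: 4.12
tool_pos: [0.5656, -0.1361, 0.1114]
tool_rot: [0.642, 1.472, -0.641]
contact_force: [1.1, -0.7, -3.9]
opening: 0.0182
```

Run:
```python
from h import *
o=ctrl.get_obs();print(o["t"],o["tool_pos"].round(4),o["contact_force"].round(1),o["wrist_torque"].round(2),o["opening"]);
im,d=ctrl.get_image("wrist")
im2,d=ctrl.get_image("scene");cv2.imwrite("pics/w2.png",np.vstack([cv2.resize(im,(400,300)),cv2.resize(im2[130:250,200:360],(400,300))]))
```

```text
4.1167 [ 0.5656 -0.1361  0.1114] [ 1.1 -0.7 -3.9] [-0.2  -0.27 -0.06] 0.018177818611601514
```

View pics/w2.png

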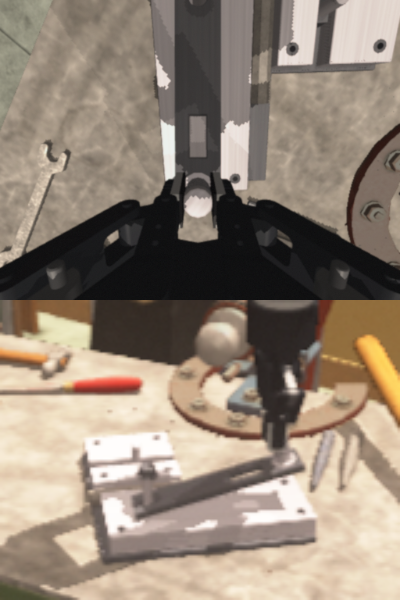

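>>> drive_tool(commands="0.9 -0.1 0 -0.06 0;0.9 -0.2 0 -0.12 0;0.9 -0.2 0 -0.12 0")

```text
t: 4.47
tool_pos: [0.5618, -0.1332, 0.1179]
tool_rot: [0.641, 1.474, -0.642]
contact_force: [1.0, -1.8, -3.5]
opening: 0.0183
```

>>> drive_tool(commands="0.9 0 0.15 0 -0.5;0.9 0 0.46 -0.03 -1.5;0.9 0 0.76 -0.08 -2.5;0.9 0 1.05 -0.16 -3.5;0.9 0 1.34 -0.27 -4.5;0.9 0 1.48 -0.33 -5;0.9 0 1.48 -0.33 -5")

```text
t: 5.05
tool_pos: [0.5968, -0.0826, 0.1173]
tool_rot: [0.3, 1.55, -0.301]
contact_force: [1.1, -2.4, -3.9]
opening: 0.018
```

```bash
cat > st.py <<'E'
from h import *
import sys
from scipy.spatial.transform import Rotation as Ro
o=ctrl.get_obs();M=Ro.from_rotvec(o["tool_rot"]).as_matrix()
th=-.787;t=np.array([.467,-.0295]);R=np.array([[np.cos(th),-np.sin(th)],[np.sin(th),np.cos(th)]])
j=R.T@(o["tool_pos"][:2]-t);psi=np.degrees(np.arctan2(M[1,1],M[0,1])-th)-90
print("t",round(float(o["t"]),2),"z",o["tool_pos"][2].round(4),"jig",j.round(4),"r",np.hypot(*j).round(4),"ang",np.degrees(np.arctan2(j[1],j[0])).round(1),"toolang",psi.round(1),"F tool",(M.T@o["contact_force"]).round(1),"open",round(float(o["opening"]),4))
def jig2tool(dx,dy): 
    w=R@np.array([dx,dy]); return M[:2,1]@w/.04,M[:2,2]@w/.04
E
python3 - <<'E'
from st import *
im,d=ctrl.get_image("wrist");im2,d=ctrl.get_image("scene")
cv2.imwrite("pics/w3.png",np.vstack([cv2.resize(im,(400,300)),cv2.resize(im2[120:240,200:360],(400,300))]))
E
```

```text
t 5.05 z 0.1173 jig [0.1293 0.0544] r 0.1403 ang 22.8 toolang 23.2 F tool [ 3.9 -1.8  1.9] open 0.018
```

View pics/w3.png

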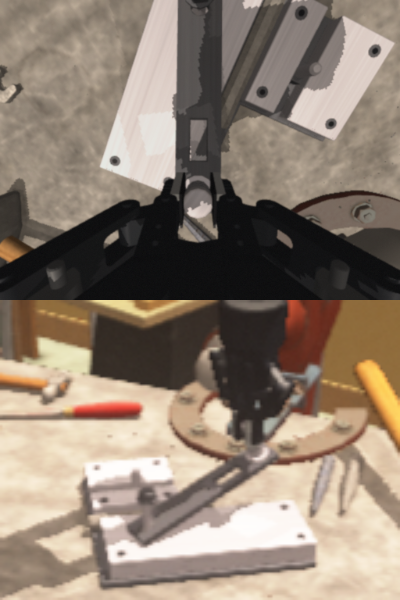

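>>> drive_tool(commands="0.9 0 0.15 0 -0.5;0.9 0 0.46 -0.03 -1.5;0.9 0 0.76 -0.08 -2.5;0.9 0 0.91 -0.12 -3;0.9 0 0.91 -0.12 -3")

```text
t: 5.57
tool_pos: [0.6059, -0.0474, 0.1174]
tool_rot: [0.096, 1.568, -0.097]
contact_force: [2.8, -2.6, -3.6]
opening: 0.0183
```

>>> drive_tool(commands="0.9 0 0.15 0 -0.5;0.9 0 0.46 -0.03 -1.5;0.9 0 0.76 -0.08 -2.5;0.9 0 1.05 -0.16 -3.5;0.9 0 1.2 -0.21 -4;0.9 0 1.2 -0.21 -4")

```text
t: 6.07
tool_pos: [0.6033, 0.0013, 0.1175]
tool_rot: [-0.177, 1.563, 0.177]
contact_force: [3.8, -0.9, -3.3]
opening: 0.018
```

Run:
```python
from st import *
im,d=ctrl.get_image("wrist");im2,d=ctrl.get_image("scene")
cv2.imwrite("pics/w4.png",np.vstack([cv2.resize(im,(400,300)),cv2.resize(im2[120:240,200:360],(400,300))]))
```

```text
t 6.07 z 0.1175 jig [0.0745 0.1183] r 0.1398 ang 57.8 toolang 58.0 F tool [ 3.3 -1.8  3.5] open 0.018
```

View pics/w4.png

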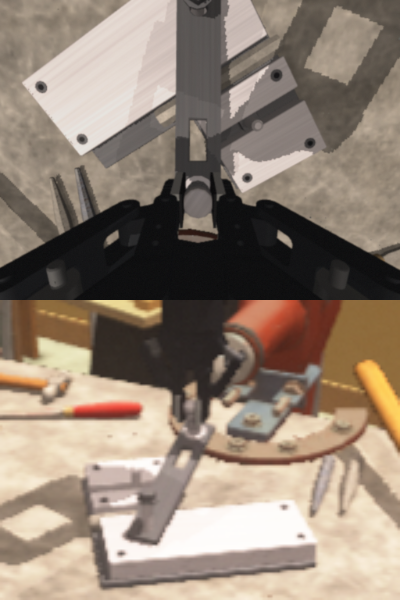

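>>> drive_tool(commands="0.9 0 0.15 0 -0.5;0.9 0 0.46 -0.03 -1.5;0.9 0 0.76 -0.08 -2.5;0.9 0 1.05 -0.16 -3.5;0.9 0 1.34 -0.27 -4.5;0.9 0 1.6 -0.38 -5.4;0.9 0 1.7 -0.44 -5.8;0.9 0 1.7 -0.44 -5.8")

```text
t: 6.83
tool_pos: [0.5696, 0.064, 0.1168]
tool_rot: [-0.569, 1.496, 0.573]
contact_force: [0.5, 0.7, -3.7]
opening: 0.0182
```

Run:
```python
from st import *
im,d=ctrl.get_image("wrist");cv2.imwrite("pics/w5.png",im)
```

```text
t 6.83 z 0.1168 jig [0.0062 0.1387] r 0.1388 ang 87.5 toolang 86.9 F tool [3.7 0.2 0.8] open 0.0182
```

View pics/w5.png

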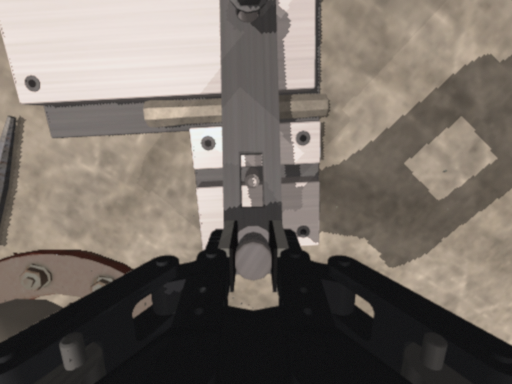

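>>> drive_tool(commands="0.9 0.15 0 0.09 0;0.9 0.3 0 0.17 0;0.9 0.45 0 0.25 0;0.9 0.6 0 0.32 0;0.9 0.73 0 0.39 0;0.9 0.73 0 0.39 0")

```text
t: 7.38
tool_pos: [0.5824, 0.0743, 0.0867]
tool_rot: [-0.571, 1.495, 0.573]
contact_force: [1.2, 2.6, 1.1]
opening: 0.0179
```

Run:
```python
from st import *
im,d=ctrl.get_image("wrist");cv2.imwrite("pics/w6.png",im[100:300,150:370].repeat(3,0).repeat(3,1))
```

```text
t 7.38 z 0.0867 jig [0.0079 0.155 ] r 0.1552 ang 87.1 toolang 87.0 F tool [-1.1  1.2  2.6] open 0.0179
```

View pics/w6.png

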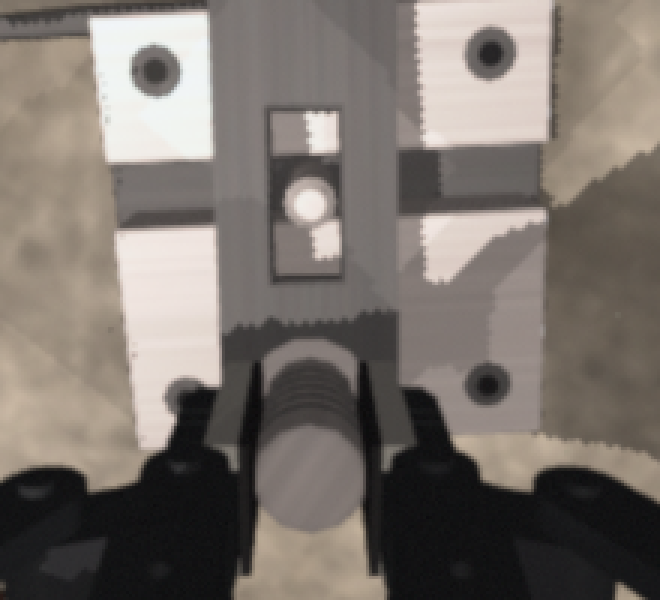

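>>> drive_tool(commands="0.9 0.1 0 0.05 0;0.9 0.2 0 0.09 0;0.9 0.3 0 0.13 0;0.9 0.3 0 0.13 0")

```text
t: 7.77
tool_pos: [0.5864, 0.0773, 0.0752]
tool_rot: [-0.573, 1.494, 0.572]
contact_force: [0.7, -0.4, -0.9]
opening: 0.0178
```

```bash
python3 st.py
```

```text
t 7.77 z 0.0752 jig [0.0087 0.1599] r 0.1602 ang 86.9 toolang 87.0 F tool [ 0.9 -0.7  0.3] open 0.0178
```

>>> drive_tool(commands="0.9 0.08 0 0.03 0;0.9 0.16 0 0.06 0;0.9 0.24 0 0.08 0;0.9 0.26 0 0.09 0;0.9 0.26 0 0.09 0")

```text
t: 8.18
tool_pos: [0.5891, 0.0796, 0.0654]
tool_rot: [-0.573, 1.494, 0.572]
contact_force: [0.7, 0.0, -0.7]
opening: 0.0181
```

Run:
```python
from st import *
im,d=ctrl.get_image("wrist");cv2.imwrite("pics/w7.png",im[100:300,150:370].repeat(3,0).repeat(3,1))
im,d=ctrl.get_image("scene");cv2.imwrite("pics/s7.png",cv2.resize(im[120:240,200:360],(800,600)))
```

```text
t 8.18 z 0.0654 jig [0.0089 0.1634] r 0.1637 ang 86.9 toolang 87.0 F tool [ 0.7 -0.4  0.5] open 0.0181
```

View pics/w7.png

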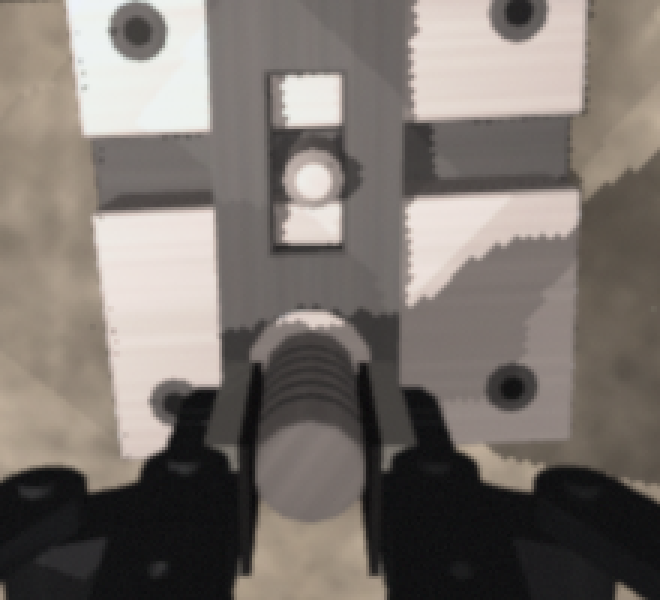

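View pics/s7.png

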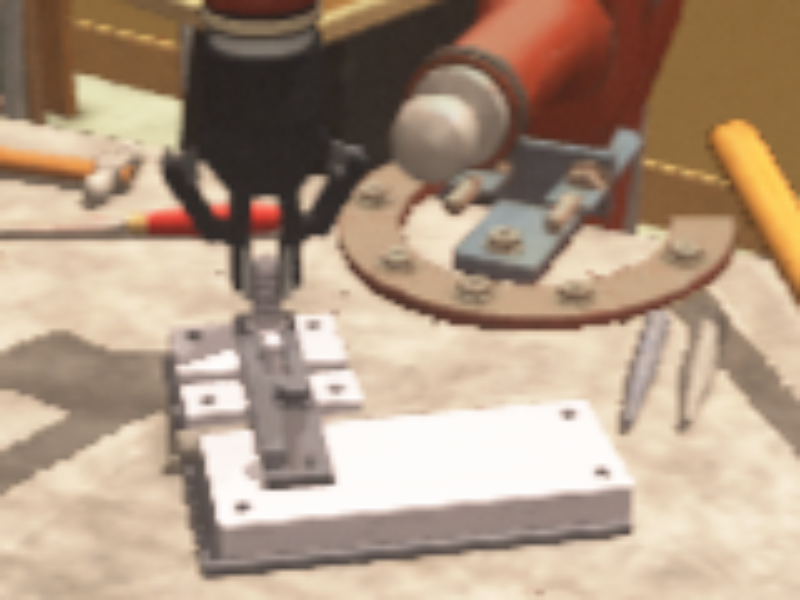

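>>> drive_tool(commands="0.9 0.05 0 0.02 0;0.9 0.09 0 0.02 0;0.9 0.09 0 0.02 0")

```text
t: 8.53
tool_pos: [0.5898, 0.0796, 0.065]
tool_rot: [-0.573, 1.496, 0.572]
contact_force: [-8.6, -2.9, 13.2]
opening: 0.0179
```

>>> drive_tool(commands="0.4 0 0 0 0;0 0 0 0 0;-0.2 0 0 0 0;-0.2 0 0 0 0;-0.2 0 0 0 0;-0.2 0 0 0 0")

```text
t: 9.03
tool_pos: [0.5895, 0.0803, 0.0618]
tool_rot: [-0.572, 1.494, 0.572]
contact_force: [-0.1, -0.5, -0.9]
opening: 0.0511
```

>>> drive_tool(commands="-0.2 -0.4 0 0 0;-0.2 -1 0 0 0;-0.2 -1.8 0 0 0;-0.2 -2.6 0 0 0;-0.2 -3.4 0 0 0;-0.2 -4.2 0 0 0;-0.2 -4.6 0 0 0;-0.2 -4.6 0 0 0")

```text
t: 9.7
tool_pos: [0.5923, 0.0803, 0.2523]
tool_rot: [-0.574, 1.485, 0.569]
contact_force: [0.7, 0.2, 0.3]
opening: 0.0514
```

Run:
```python
from st import *
c=ctrl.camera_info("wrist")
im,d=ctrl.get_image("wrist");cv2.imwrite("pics/w8.png",im)
K,T=c["K"],c["T"];v,u=np.mgrid[:384,:512]
p=np.stack([(u-K[0,2])/K[0,0]*d,(v-K[1,2])/K[1,1]*d,d],-1)@T[:3,:3].T+T[:3,3]
q=p.copy();xy=(p[...,:2]-t)@R
# strap local coords at 87.1deg
a=np.radians(87.1);l=xy[...,0]*np.cos(a)+xy[...,1]*np.sin(a);w=-xy[...,0]*np.sin(a)+xy[...,1]*np.cos(a)
for lo,hi in((20,35),(35,50),(50,65),(65,80),(80,95),(142,150)):
    for s in(-1,1):
        m=(l>lo/1e3)&(l<hi/1e3)&(w*s>.011)&(w*s<.017)&(d>0); print(lo,s,m.sum(),np.median(p[...,2][m]).round(4) if m.any() else None)
im,d=ctrl.get_image("scene");cv2.imwrite("pics/s8.png",cv2.resize(im[120:240,200:360],(800,600),interpolation=cv2.INTER_CUBIC))
im,d=ctrl.get_image("top");cv2.imwrite("pics/t8.png",im)
```

```text
t 9.7 z 0.2523 jig [0.0107 0.1662] r 0.1666 ang 86.3 toolang 87.0 F tool [-0.3 -0.3  0.6] open 0.0514
20 -1 64 0.04
20 1 66 0.0397
35 -1 70 0.0398
35 1 59 0.0399
50 -1 65 0.0398
50 1 66 0.0397
65 -1 59 0.0399
65 1 61 0.0399
80 -1 65 0.0395
80 1 65 0.0398
142 -1 1449 0.3491
142 1 2022 0.3463
```

View pics/w8.png

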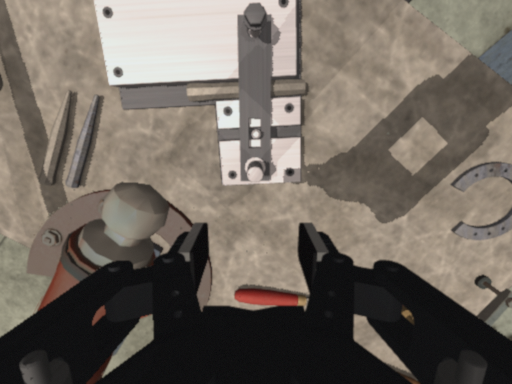

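View pics/s8.png

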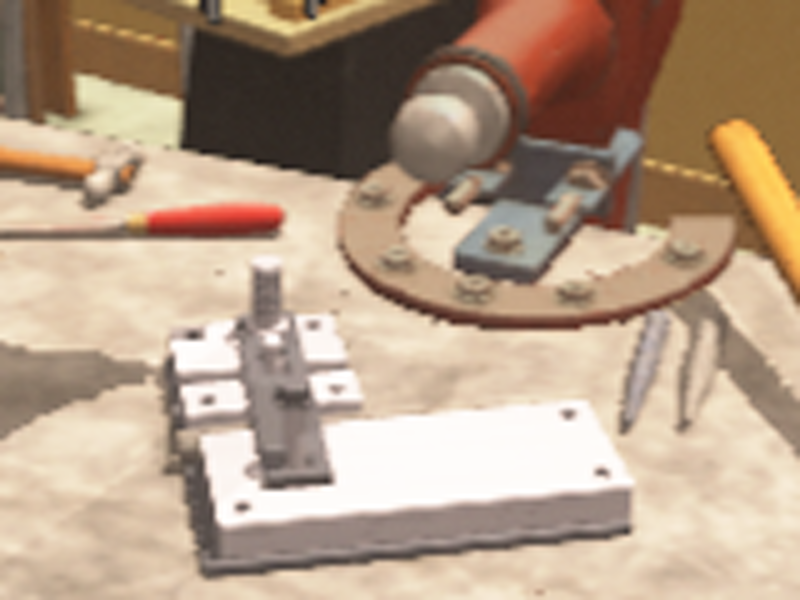

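View pics/t8.png

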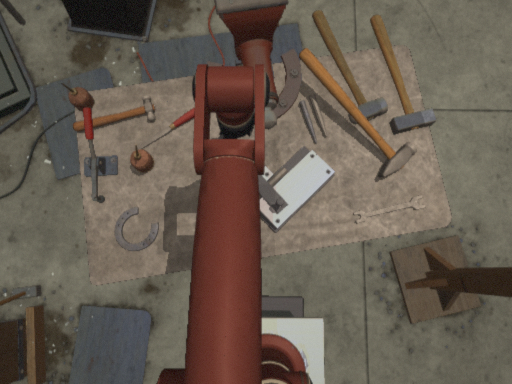

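The strap top reads 39.5–40.0 mm everywhere I measured, the bolt shows through the slot at (256,134), and the gripper is clear at z 0.25. The tools look undisturbed, so I'm handing the job in.

```bash
python3 -c "
from h import *
print(abs(ctrl.get_obs()['dq']).max(), ctrl.finish_job())"
```

```text
the job is handed in; nothing more can be done
0.024621827297237595 None
```

The strap is locked across the chisel and the job was handed in at about 10 s; no verdict was reported.

**What I did:** I gripped the knob near its top and tilted the strap about 18°, so the gripper would clear the machine's ball end that overhangs the arc. I then swung it about 90° and saw the second bolt centred in the slot through the wrist camera, at about +6 mm along its groove. After lowering the strap over it, I pressed lightly (about 16 N in all), released and backed straight up.

**Last checks:**
- **Flatness:** The depth image put the strap top at 39.5–40.0 mm from 20 to 95 mm along it, on both edges. I couldn't measure the knob end because the gripper hid it.
- **Slot:** The second bolt stands up through the slot. The slot centre is about 6 mm off the groove's middle, against a limit of 12 mm.
- **Chisel and tools:** The chisel lies in its channel, and the horseshoe, oil can and spanner look unmoved. I checked these by eye only, without measuring.
- **Contact:** The force was back near zero, with the tool at z = 0.25 m, touching nothing. The arm still showed a small joint speed of 0.025 rad/s at hand-in.

**Disagreements:** The scene camera alone put the second bolt about 9 mm off across the groove. I went by the top and wrist views, which agreed within 2 mm.

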